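# Zero the comparator with the right setting disc

## Task

Zero the comparator: among the loose steel setting discs find the one that is made for its fork, 42 mm across and 26 mm tall, and push it along the metal plate, without lifting or tipping it, until it stands fully home in the fork. Then press the comparator's spring pedal down to its stop, hold it there for a moment and let it come all the way back up, with the disc still home. Leave the other discs, the loupe, the binder clip and the marker pen where they are.

Things in the scene. Friction and masses are not known exactly. Their poses are not given: they have to be found in the camera images.
- gauge: comparator stand, fixed on the plate, its place and yaw differ each time. Origin: on the plate's top face (6 mm above the table), where the right disc's centre stands when home. z up. Its fork opens to +y: a disc goes in along -y. Two hinge cheeks 56 mm high at x = 68 to 92, y = -35 to 11 mm. Behind, from y = -54 mm back, a grey casting 30 mm high, x = -90 to 90 mm, carries the column
- fork_mouth (a point): middle of the fork's mouth at plate level, at y = -4 mm in the gauge's frame (axes as the gauge's). Two steel cheeks 18 mm high and 12 mm thick, 44 mm apart inside, run back from here with rounded front ends; a flat back stop of the same height lies 17 mm behind this point
- pedal_foot (a point): centre of the underside of the foot, 10 mm across, under the pedal's bar: above x = 0, y = -8 mm of the gauge, 40 mm above the plate with the pedal up, 27 mm with it down (a 36 mm disc blocks it). The bar runs along the gauge's x over the fork from the hinge to the pad: 12 mm wide at y = -18 to -6 mm, underside 44 mm and top 52 mm above the plate
- column (a point): top of the upright steel column with the white dial, 230 mm above the plate at x = 45, y = -105 mm of the gauge; dial and column stay behind y = -84 mm
- pedal_pad (a point): centre of the top face of the pedal's pad, a ribbed dark steel plate 42 mm (gauge x) by 60 mm (gauge y) by 8 mm at the end of the bar; with the pedal up it lies at x = -105, y = 0, z = 52 mm in the gauge's frame and its face is level; at the stop it has gone down 30 mm
- pedal (a joint): pedal angle, rad: 0 up, 0.16 down at its stop; hinge along the gauge's y at x = 80 mm, 185 mm from the pad's centre. The spring takes about 2 N at the pad to start and 7 N at the stop, and returns it by itself
- disc_a: plain ground-steel setting disc, upright cylinder 42 mm across and 26 mm tall, 0.2 to 0.35 kg: the one made for the fork; origin at the centre of its underside
- disc_b: plain ground-steel setting disc, upright cylinder 33 mm across and 26 mm tall (too narrow); origin at the centre of its underside
- disc_c: plain ground-steel setting disc, upright cylinder 51 mm across and 26 mm tall (too wide); origin at the centre of its underside
- disc_d: plain ground-steel setting disc, upright cylinder 42 mm across and 36 mm tall (too tall); origin at the centre of its underside
- loupe: black eyeglass loupe standing on end, cylinder 33 mm across, 34 mm tall; origin at the centre of its underside
- clip: black binder clip, 41 mm long (x), 20 mm wide at the foot (32 mm over its wire handles), 19 mm tall; origin at the centre of its underside
- marker: green marker pen with a black cap, lying along its own x, 130 mm long, 12 mm wide, 15 mm high; origin at the middle of its underside. It lies at the robot's edge of the plate
- plate: fixed aluminium base plate, 420 mm (x) by 800 mm (y), 6 mm thick, lying on the table; origin at the centre of its underside. All the discs, the loupe, clip, marker and comparator stand on it
Not all that is in view belongs to the job. Leave any pink or yellow look-alike of the disc_a alone.

How it is judged:
On the way, in this order (a step that is already met when the one before it is completed fails the run):
1. the 42 x 26 mm disc has been pushed fully home in the fork (horizontal distance between disc_a and gauge below 0.0035 m), for 0.2 s.
2. with the disc home, the pedal is pressed down to its stop (horizontal distance between disc_a and gauge below 0.0035 m and value of joint pedal above 0.145 rad), for 0.2 s.
At the end, for the whole second after the job is handed in: the 42 x 26 mm disc stands upright and at rest on the plate within 3.5 mm of its home point in the fork, the pedal is back up (below 0.02 rad), and the other discs, loupe, clip and marker are within 15 mm of where they began (horizontal distance between disc_a and gauge below 0.0035 m and height (world z) of disc_a below 0.0085 m and angle between disc_a's own z axis and vertical below 0.06 rad and linear speed of disc_a below 0.01 m/s and value of joint pedal below 0.02 rad and distance of each of disc_b, disc_c, disc_d, loupe, clip, marker from where it was at the start of the episode below 0.015 m); the robot touches nothing.
It fails at once if the chosen disc is lifted off the plate (over 8 mm) or tipped (height (world z) of disc_a above 0.014 m or angle between disc_a's own z axis and vertical above 0.35 rad).
It fails at once if another disc, the loupe, the clip or the marker is shifted by more than 15 mm (distance of any of disc_b, disc_c, disc_d, loupe, clip, marker from where it was at the start of the episode above 0.015 m).
It also fails if it takes over 64 s, if anything falls off the work surface, if the arm or the gripper's body presses on something with over 40 N, if the wrist force passes 120 N, or if a joint passes its speed limit or range.

## Robot

A 7-joint arm with a two-finger parallel gripper is mounted at the origin on the work surface. World frame = base frame: x ahead of the robot, y to its left, z up, the work surface at z = 0. Lengths are in m, angles in rad, forces in N, time in s.
With the tool pointing down it reaches from about 0.425 to 0.925 m from the base axis. Payload 6.8 kg.
Tool frame: the origin (TCP) lies between the finger pads; the fingertips stand 17 mm ahead of it and the grasp point (between the pads) lies 2 mm behind it; z points along the fingers, y is the direction in which the jaws open and shut (so a half turn about z gives the same grasp; the last joint's range is limited). The gripper opens to 85 mm and grips with 20 to 120 N. Pads are 22 mm wide; open, the fingers measure 114 mm over their backs; the gripper's body (76 mm by 85 mm) begins 54 mm behind the grasp point. The pads swing forward as they close: fully open they stand 13 mm farther back than shut.
Start: joints at [-1.236, 0.477, 0.022, 1.555, -0.011, 1.109, -0.083], TCP at [0.289, 0.61, 0.248] pointing down, gripper open.
Joint ranges: [-2.96, 2.96], [-0.34, 2.1], [-1.41, 1.46], [0.24, 2.44], [-1.37, 4.51], [0.17, 1.92], [-2.96, 2.96]. Speed limits (rad/s): [2.39, 2.39, 3.14, 3.14, 3.14, 3.14, 3.14].

## Interface

Orientations are given as a unit quaternion [w, x, y, z].
In Python, from station import bot gives the robot as it stands. The module is installed in compiled form; this text tells all that it offers.
- The arm moves only by the tool carry_out, never from a script. Its argument "moves" is a list of rows, each a list of 3 entries, a list of its own where there are three numbers: the turn, a rotation vector about the tool's x, y, z in degrees, then the shift along the tool's x, y, z in cm, then the finger opening in cm, from 0 to 8.54. A call has 1 to 5 rows; each row is the pose to reach, as a shift and turn from the pose commanded when the call began, along the tool's axes at that moment; what a row does not reach only later rows make up. A row lasts 1/8 s, in which the tool goes at most 62.5 mm and 10.7 degrees, less where a joint would pass 70% of its speed; a pose out of reach is approached as far as the arm can. A call with a gripper value outside its range is refused whole. The fingers move at their own pace and stop on an object; "newtons" is the grip in N (left out, the last holds). Time passes only in rows, so rows that repeat a pose let the fingers close. It gives the time, the measured TCP pose, the force and the opening at its end, in the units of the state.
- bot.get_obs(): the state, without advancing time (a new reading comes with each control period).
- bot.read_camera(name): name is "scene" or "side" or "wrist"; returns the picture (400x640x3 uint8, red, green, blue); there is no depth.
- bot.camera_info(name): a dict with "vertical_fov" (degrees; the focal length in pixels is half the picture's height over the tangent of half this angle, whatever the lens; pixels are square), "cx", "cy" (the principal point, pixels), "position" and "attitude" of the camera in the world. Camera axes: x right, y up, looking along -z (the intrinsics and any distortion apply to the point x, -y, -z); pixel columns grow to the right and rows downward; lengths in m; the calibration is good to about 2 mm. A picture is of the moment at which its call begins: read the wrist's pose just before it. camera_info takes no time and is no camera call; for the wrist camera it gives the pose at the moment of the call.
- bot.hand_in(): hands the job in, once; it reports no verdict.
Trained networks look in the newest picture that a camera, given by its name, has taken for a name from the list of things; names that differ only in an ending like _2 or _b are one class to them, and where a whole thing is asked for, a point or a joint stands for the part that bears it (a point fixed in the world has none). Each returns a list of dicts, best first, with "score" (0 to 1); they miss things now and then, are a little off and sometimes report something else, mostly with a low value. They report only what shows in the picture. A call takes as long as a camera call. They do not tell look-alikes from the thing itself.
- bot.silhouettes(label, camera): "region" (400x640 bool, what is visible of it) and "location" ([column, row] in pixels, amid what is visible of it).
The state is a dict: "t": time; "q": joint angles; "joint_vel": joint speeds; "joint_torque": joint torques, N m; "eef_pos": TCP position; "tool_rot": TCP orientation; "contact_force": force on the tool from outside, world axes, zero at the start; "torque": the same for the moment, N m; "gripper_width": opening from 0.0 (shut) to 1.0 (fully open).
Only numpy, scipy, OpenCV 4.12 (cv2) and the standard library are available. Lean on these libraries where they do the work, as an engineer would, in place of code of your own. Each camera call takes 0.05 s, during which the arm holds its last target. There are 200 camera calls.

## Working session

There is one attempt and no reset: what is moved stays moved. The work goes in short steps, Python scripts to look and compute and a tool call to move; the robot and the scene stay as the last step left them, time stands still between calls to the robot, and variables do not carry over. Pictures are saved under pics/ and viewed, about 8 in all and at most 12, crops included, and the job is handed in when it is done.

Besides the shell and the picture viewer there is one more tool, called after "Call:" as name(argument=value, ...) on one line, values as JSON. carry_out: Moves the arm, as the interface text tells. Its arguments: {"type":"object","properties":{"moves":{"type":"array"},"newtons":{"type":"number"}},"required":["moves"]}

```bash
mkdir -p pics; ls; cat > h.py <<'E'
import numpy as np, cv2
from scipy.spatial.transform import Rotation as R
from station import bot
def cam(n): return bot.camera_info(n)
E
python3 - <<'E'
from h import *
o=bot.get_obs(); print({k:np.round(v,3) for k,v in o.items()})
for n in ["scene","side","wrist"]:
    print(n,cam(n)); cv2.imwrite(f"pics/{n}0.png",bot.read_camera(n)[:,:,::-1])
E
```

```text
pics
{'t': np.float64(0.0), 'q': array([-1.236,  0.478,  0.022,  1.556, -0.012,  1.109, -0.083]), 'joint_vel': array([ 0.001, -0.001, -0.001, -0.002,  0.001,  0.001, -0.001]), 'joint_torque': array([-2.0000e-03, -5.9645e+01,  1.6070e+00, -2.8121e+01,  1.2000e-02,
        9.0000e-03, -0.0000e+00]), 'eef_pos': array([0.289, 0.609, 0.247]), 'tool_rot': array([-0.   ,  0.22 ,  0.976, -0.001]), 'contact_force': array([-0.198,  0.286, -0.131]), 'torque': array([-0.009, -0.045, -0.031]), 'gripper_width': np.float64(1.0)}
scene {'vertical_fov': 57.763281950259454, 'cx': 322.61096293593516, 'cy': 196.35338790889517, 'position': array([ 0.9338888 , -0.11893447,  0.90553259]), 'attitude': array([0.80119572, 0.2611482 , 0.16420138, 0.51276208])}
side {'vertical_fov': 56.11284761920801, 'cx': 316.22673720851253, 'cy': 194.47524885215998, 'position': array([-0.10551715,  0.7439617 ,  0.75163758]), 'attitude': array([-0.31098612, -0.16574521,  0.41768697,  0.83746866])}
wrist {'vertical_fov': 59.99423323563357, 'cx': 314.2760572288651, 'cy': 195.37458791978986, 'position': array([0.22536392, 0.6400321 , 0.37328364]), 'attitude': array([ 0.8366175 , -0.11953653, -0.07357777,  0.52949834])}
```

View pics/scene0.png

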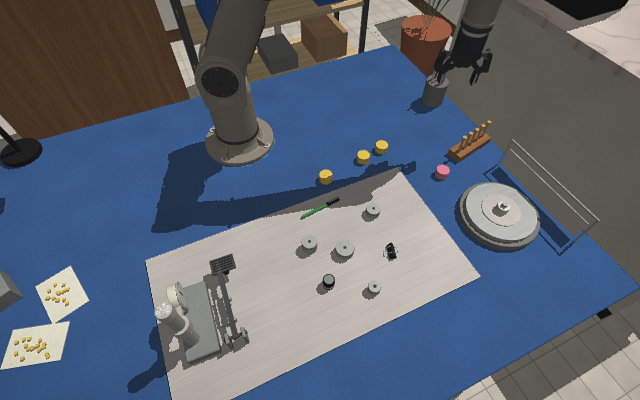

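View pics/side0.png

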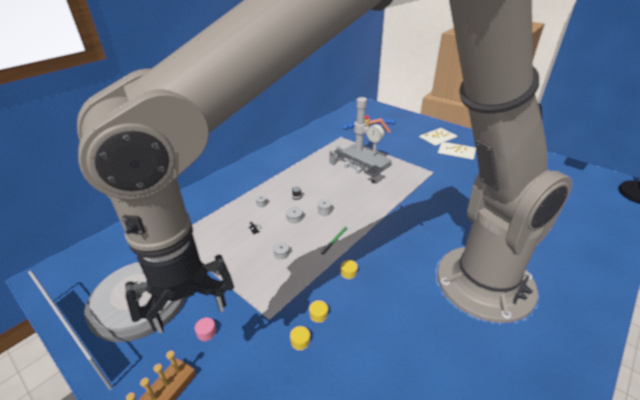

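The scene view shows the four discs at (373,210), (310,243), (345,248) and (374,287), the loupe at (329,281), the clip at (391,250) and the gauge at about (200,310). The pedal pad is at (222,264). In the side view the discs are far away and small.

```bash
cat >> h.py <<'E'
def ray(n,uv,c=None):
    c=c or cam(n); f=200/np.tan(np.radians(c["vertical_fov"])/2)
    q=c["attitude"]; M=R.from_quat(np.r_[q[1:],q[0]]).as_matrix()
    d=np.array([(uv[0]-c["cx"])/f,-(uv[1]-c["cy"])/f,-1.])
    return c["position"],M@d
def at_z(n,uv,z,c=None):
    p,d=ray(n,uv,c); return p+d*(z-p[2])/d[2]
def proj(n,P,c=None):
    c=c or cam(n); f=200/np.tan(np.radians(c["vertical_fov"])/2)
    q=c["attitude"]; M=R.from_quat(np.r_[q[1:],q[0]]).as_matrix()
    x=(np.atleast_2d(P)-c["position"])@M
    return np.c_[c["cx"]+f*x[:,0]/-x[:,2], c["cy"]-f*x[:,1]/-x[:,2]]
def cyl(n,x,y,d,h,z=0.006,c=None):
    a=np.linspace(0,2*np.pi,48); P=[[x+d/2*np.cos(t),y+d/2*np.sin(t),zz] for zz in(z,z+h) for t in a]
    m=np.zeros((400,640),np.uint8); 
    cv2.fillConvexPoly(m,cv2.convexHull(np.round(proj(n,P,c)*16).astype(np.int32)),1,shift=4,lineType=cv2.LINE_8); return m>0
E
python3 - <<'E'
from h import *
for n in ["scene","side"]:
  for lab in ["disc_a","loupe","clip","pedal_pad","gauge","marker","plate"]:
    for r in bot.silhouettes(lab,n)[:7]:
        l=r["location"]; m=r["region"]; ys,xs=np.nonzero(m)
        print(n,lab,round(r["score"],2),np.round(l,1),m.sum(),xs.min(),xs.max(),ys.min(),ys.max(),np.round(at_z(n,l,0.02),3)[:2])
# plate corners in the scene picture
for uv in [(146,262),(402,169),(480,274)]: print(np.round(at_z("scene",uv,0.006),3))
for uv in [(432,173),(354,130),(268,318)]: print(np.round(at_z("side",uv,0.006),3))
E
```

```text
scene disc_a 0.89 [346.  252.5] 274 336 352 241 259 [0.55  0.133]
scene disc_a 0.81 [309.7 242. ] 250 302 316 235 254 [0.48  0.057]
scene disc_a 0.7 [372.9 286.9] 182 367 380 280 295 [0.666 0.151]
scene disc_a 0.63 [325.1 177.1] 154 319 331 170 183 [0.289 0.193]
scene disc_a 0.57 [380.5 145.3] 108 376 387 141 152 [0.242 0.421]
scene disc_a 0.49 [444.4 172.5] 156 436 448 165 178 [0.43  0.545]
scene disc_a 0.45 [374.5 209.7] 217 365 380 202 218 [0.461 0.273]
scene loupe 0.47 [199.2 315.1] 4534 154 248 254 364 [ 0.552 -0.268]
scene loupe 0.43 [330.6 280.6] 137 323 333 275 289 [0.606 0.06 ]
scene clip 0.7 [303.2 277.1] 39135 146 479 167 399 [ 0.567 -0.   ]
scene clip 0.56 [390.9 252.7] 119 386 395 243 258 [0.602 0.244]
scene pedal_pad 0.77 [224.4 273.7] 726 210 237 254 339 [ 0.472 -0.183]
scene gauge 0.87 [199.  315.3] 4737 154 248 254 364 [ 0.552 -0.269]
scene marker 0.55 [321.9 206. ] 167 303 338 197 216 [0.384 0.138]
scene plate 0.67 [308.2 277.3] 38325 145 479 168 399 [0.573 0.012]
side disc_a 0.85 [320.8 316.1] 301 310 327 301 321 [0.24  0.354]
side disc_a 0.82 [301.9 336.5] 371 291
[... 431 characters left out ...]
[369.7 167.4] 255 337 383 151 176 [ 0.514 -0.235]
side clip 0.42 [253.4 227.9] 81 248 258 222 233 [0.587 0.254]
side pedal_pad 0.7 [369.6 163.8] 265 335 382 149 175 [ 0.528 -0.255]
side pedal_pad 0.51 [324.6 206. ] 211 318 331 199 215 [0.494 0.041]
side gauge 0.86 [361.7 151.8] 1824 330 391 98 175 [ 0.601 -0.307]
side gauge 0.22 [332.8 242.3] 116 322 345 227 253 [0.371 0.15 ]
side marker 0.6 [332.1 242.8] 127 321 345 228 254 [0.371 0.153]
side plate 0.74 [333.4 241.9] 126 322 344 229 253 [0.371 0.148]
side plate 0.6 [297.6 219.1] 18335 193 431 138 317 [0.515 0.141]
[ 0.344 -0.367  0.006]
[0.352 0.439 0.006]
[0.75  0.432 0.006]
[ 0.334 -0.365  0.006]
[ 0.749 -0.458  0.006]
[0.336 0.43  0.006]
```

```bash
cat >> h.py <<'E'
def tool():
    o=bot.get_obs(); q=o["tool_rot"]; return o,R.from_quat(np.r_[q[1:],q[0]])
E
python3 - <<'E'
from h import *
o,T=tool(); c=cam("wrist"); q=c["attitude"]; C=R.from_quat(np.r_[q[1:],q[0]])
M=T.as_matrix(); print("tool axes cols\n",M.round(3))
print("cam in tool",M.T@(c["position"]-o["eef_pos"]), "look in tool",M.T@C.as_matrix()@[0,0,-1],"right",M.T@C.as_matrix()@[1,0,0])
def moveto(p,yaw_rel): # desired TCP
    print("shift cm",(M.T@(np.array(p)-o["eef_pos"])*100).round(1))
# fits in the scene picture: centre + size
from scipy.optimize import minimize
for n in ["scene","side"]:
  for r in bot.silhouettes("disc_a",n):
    p=at_z(n,r["location"],0.02)
    if p[0]<0.44 or p[1]>0.4: continue
    best=[]
    for name,d,h in [("a",.042,.026),("b",.033,.026),("c",.051,.026),("d",.042,.036)]:
        f=lambda v:1-(cyl(n,v[0],v[1],d,h)&r["region"]).sum()/(cyl(n,v[0],v[1],d,h)|r["region"]).sum()
        s=minimize(f,p[:2],method="Nelder-Mead",options=dict(initial_simplex=p[:2]+np.array([[0,0],[.01,0],[0,.01]])))
        best.append((round(1-s.fun,3),name,s.x.round(3).tolist()))
    print(n,sorted(best,reverse=True))
E
```

```text
tool axes cols
 [[-0.904  0.428 -0.   ]
 [ 0.428  0.904  0.   ]
 [ 0.     0.    -1.   ]]
cam in tool [ 0.0705764   0.00018304 -0.12585794] look in tool [-0.27782594 -0.00176888  0.9606298 ] right [-6.90689087e-05  9.99998339e-01  1.82139470e-03]
scene [(np.float64(0.964), 'a', [0.542, 0.132]), (np.float64(0.925), 'd', [0.544, 0.13]), (np.float64(0.776), 'c', [0.542, 0.135]), (np.float64(0.672), 'b', [0.538, 0.132])]
scene [(np.float64(0.95), 'a', [0.486, 0.051]), (np.float64(0.874), 'd', [0.488, 0.05]), (np.float64(0.729), 'c', [0.487, 0.052]), (np.float64(0.728), 'b', [0.486, 0.053])]
scene [(np.float64(0.9), 'b', [0.668, 0.153]), (np.float64(0.615), 'a', [0.665, 0.154]), (np.float64(0.558), 'd', [0.668, 0.149]), (np.float64(0.445), 'c', [0.666, 0.151])]
scene [(np.float64(0.935), 'a', [0.459, 0.266]), (np.float64(0.838), 'd', [0.458, 0.267]), (np.float64(0.751), 'b', [0.46, 0.268]), (np.float64(0.702), 'c', [0.457, 0.269])]
side [(np.float64(0.941), 'a', [0.49, 0.046]), (np.float64(0.835), 'd', [0.485, 0.052]), (np.float64(0.767), 'c', [0.492, 0.044]), (np.float64(0.758), 'b', [0.486, 0.046])]
side [(np.float64(0.709), 'b', [0.672, 0.148]), (np.float64(0.511), 'a', [0.675, 0.147]), (np.float64(0.432), 'd', [0.673, 0.15]), (np.float64(0.393), 'c', [0.681, 0.144])]
side [(np.float64(0.935), 'c', [0.539, 0.133]), (np.float64(0.85), 'd', [0.537, 0.137]), (np.float64(0.819), 'a', [0.539, 0.136]), (np.float64(0.592), 'b', [0.539, 0.134])]
side [(np.float64(0.904), 'a', [0.458, 0.265]), (np.float64(0.826), 'b', [0.459, 0.264]), (np.float64(0.769), 'd', [0.46, 0.265]), (np.float64(0.678), 'c', [0.463, 0.262])]
```

View pics/wrist0.png

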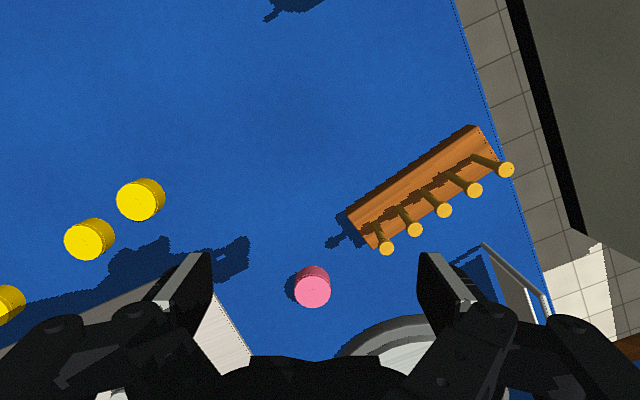

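Call:
carry_out(moves=[[[0,0,10],[-4,-4,-2],8.5],[[0,0,20],[-8,-7,-4],8.5],[[0,0,30],[-12,-11,-6],8.5],[[0,0,40],[-16,-15,-8],8.5],[[0,0,50],[-20,-18,-8],8.5]])

```text
t: 1.58
eef_pos: [0.3939, 0.3601, 0.3304]
tool_rot: [-0.0, 0.614, 0.789, 0.002]
contact_force: [0.7, 0.3, 1.2]
gripper_width: 0.993
```

```bash
cat > to.py <<'E'
import sys
from h import *
# shift (cm) and turn (deg) from the present tool pose to x y z and tool-x heading (deg, tool down)
o,T=tool(); M=T.as_matrix(); x,y,z,a=map(float,sys.argv[1:5]); a=np.radians(a)
X=np.array([np.cos(a),np.sin(a),0]); Z=np.array([0,0,-1]); G=np.c_[X,np.cross(Z,X),Z]
print("t",o["t"].round(2),"at",o["eef_pos"].round(4),"F",o["contact_force"].round(1),"w",o["gripper_width"].round(2),"heading",np.degrees(np.arctan2(M[1,0],M[0,0])).round(2))
print("turn",np.degrees(R.from_matrix(M.T@G).as_rotvec()).round(2),"shift",(M.T@(np.array([x,y,z])-o["eef_pos"])*100).round(2))
E
python3 to.py 0.48 0.12 0.30 90
```

```text
Traceback (most recent call last):
  File "to.py", line 6, in <module>
    print("t",o["t"].round(2),"at",o["eef_pos"].round(4),"F",o["contact_force"].round(1),"w",o["gripper_width"].round(2),"heading",np.degrees(np.arctan2(M[1,0],M[0,0])).round(2))
              ^^^^^^^^^^^^
AttributeError: 'float' object has no attribute 'round'
```

```bash
sed -i 's/o\["t"\].round(2)/o["t"]/; s/o\["gripper_width"\].round(2)/o["gripper_width"]/' to.py
python3 to.py 0.48 0.12 0.30 90
```

```text
t 1.575 at [0.3939 0.3601 0.3304] F [0.7 0.3 1.2] w 0.9931751321344906 heading 104.27
turn [ 0.14 -0.17 14.27] shift [-25.39   2.42   2.98]
```

Call:
carry_out(moves=[[[0,0,8],[-6,0.6,0.8],8.5],[[0,0,14.3],[-12,1.2,1.6],8.5],[[0,0,14.3],[-18,1.8,2.4],8.5],[[0,0,14.3],[-25.4,2.4,3],8.5],[[0,0,14.3],[-25.4,2.4,3],8.5]])

```text
t: 2.2
eef_pos: [0.4811, 0.1171, 0.2985]
tool_rot: [0.0, 0.708, 0.706, -0.0]
contact_force: [0.5, -0.1, -0.2]
gripper_width: 0.994
```

```bash
cat >> h.py <<'E'
SZ=[("a",.042,.026),("b",.033,.026),("c",.051,.026),("d",.042,.036)]
def fit(n,m,p,d,h,c,z=0.006):
    from scipy.optimize import minimize
    f=lambda v:1-(cyl(n,v[0],v[1],d,h,z,c)&m).sum()/(cyl(n,v[0],v[1],d,h,z,c)|m).sum()
    s=minimize(f,p[:2],method="Nelder-Mead",options=dict(initial_simplex=p[:2]+np.array([[0,0],[.006,0],[0,.006]])))
    return round(1-s.fun,3),s.x.round(4).tolist()
E
python3 - <<'E'
from h import *
c=cam("wrist"); im=bot.read_camera("wrist"); cv2.imwrite("pics/w1.png",im[:,:,::-1])
print(bot.get_obs()["eef_pos"],c["position"])
for r in bot.silhouettes("disc_a","wrist"):
    p=at_z("wrist",r["location"],0.02,c); m=r["region"]
    print(round(r["score"],2),np.round(r["location"]),m.sum(),p.round(3)[:2],sorted([(*fit("wrist",m,p,d,h,c),k) for k,d,h in SZ],reverse=True)[:3])
E
```

```text
[0.48101466 0.11803063 0.29841192] [0.48126501 0.18796606 0.42425216]
0.74 [476. 123.] 968 [0.666 0.156] [(np.float64(0.945), [0.6673, 0.152], 'b'), (np.float64(0.646), [0.6643, 0.1486], 'a'), (np.float64(0.571), [0.6603, 0.1497], 'd')]
0.67 [319. 207.] 1120 [0.487 0.055] [(np.float64(0.976), [0.4875, 0.0488], 'a'), (np.float64(0.884), [0.4868, 0.0501], 'd'), (np.float64(0.697), [0.4886, 0.0441], 'c')]
0.64 [364. 144.] 1635 [0.538 0.132] [(np.float64(0.927), [0.5384, 0.1325], 'c'), (np.float64(0.831), [0.5395, 0.135], 'd'), (np.float64(0.766), [0.5408, 0.1352], 'a')]
0.58 [293.  15.] 1374 [0.458 0.268] [(np.float64(0.972), [0.4587, 0.2678], 'a'), (np.float64(0.947), [0.4587, 0.2678], 'd'), (np.float64(0.822), [0.4598, 0.2734], 'c')]
```

View pics/w1.png

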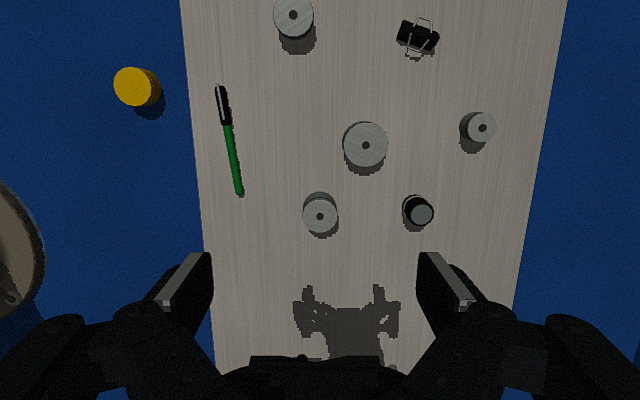

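Wrist view: the near disc is at (320,215), the 51 mm disc at (365,145), the far disc at (293,18), the 33 mm disc at (480,128) and the loupe at (418,210). The two 42 mm candidates, near and far, are still ambiguous in height. I'll look at each from lower down.

```bash
python3 to.py 0.487 0.12 0.085 90
```

```text
t 2.3 at [0.4805 0.1206 0.2984] F [-0.3  1.5  0.1] w 1.001066361409013 heading 90.15
turn [ 0.01 -0.01  0.15] shift [-0.06  0.65 21.34]
```

Call:
carry_out(moves=[[[0,0,0],[0,0.3,6],8.5],[[0,0,0],[0,0.6,12],8.5],[[0,0,0],[0,0.6,18],8.5],[[0,0,0],[0,0.6,21.3],8.5],[[0,0,0],[0,0.6,21.3],8.5]])

```text
t: 2.92
eef_pos: [0.4841, 0.1235, 0.0832]
tool_rot: [-0.001, 0.704, 0.71, -0.002]
contact_force: [-0.4, -0.9, 1.2]
gripper_width: 0.996
```

```bash
cat > look.py <<'E'
import sys
from h import *
c=cam("wrist"); im=bot.read_camera("wrist"); cv2.imwrite(f"pics/{sys.argv[1]}.png",im[:,:,::-1])
np.save("pics/%s.npy"%sys.argv[1],c,allow_pickle=True)
o=bot.get_obs(); print(o["t"],o["eef_pos"],c["position"])
for r in bot.silhouettes("disc_a","wrist"):
    p=at_z("wrist",r["location"],0.02,c); m=r["region"]
    print(round(r["score"],2),np.round(r["location"]),m.sum(),p.round(3)[:2],sorted([(*fit("wrist",m,p,d,h,c),k) for k,d,h in SZ],reverse=True)[:3])
E
python3 look.py w2; python3 to.py 0.459 0.338 0.085 90
```

```text
2.975 [0.48559046 0.12350343 0.08498637] [0.48426093 0.1944784  0.20900908]
0.95 [623. 174.] 1909 [0.655 0.153] [(np.float64(0.968), [0.6696, 0.1525], 'b'), (np.float64(0.842), [0.6753, 0.1535], 'a'), (np.float64(0.841), [0.6753, 0.1535], 'd')]
0.66 [412. 210.] 7341 [0.54  0.131] [(np.float64(0.943), [0.5393, 0.1324], 'c'), (np.float64(0.887), [0.5376, 0.1362], 'd'), (np.float64(0.765), [0.5405, 0.1364], 'a')]
0.59 [544.   5.] 731 [0.595 0.237] [(np.float64(0.797), [0.5995, 0.2516], 'b'), (np.float64(0.79), [0.6, 0.2565], 'a'), (np.float64(0.788), [0.6001, 0.2565], 'd')]
t 3.025 at [0.4866 0.1234 0.0861] F [0.5 0.2 0.1] w 0.9920122639435405 heading 90.43
turn [ 0.04 -0.05  0.43] shift [21.48 -2.6   0.13]
```

View pics/w2.png

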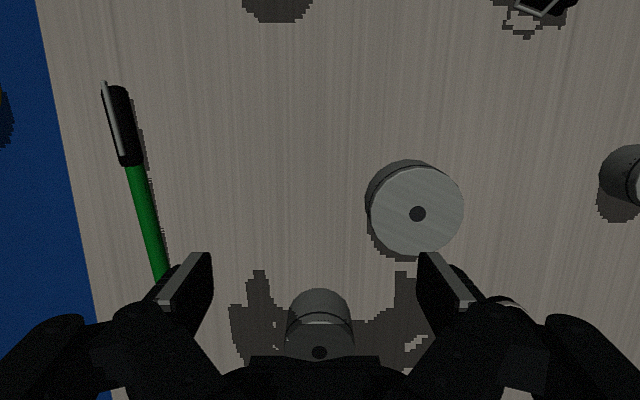

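```bash
python3 - <<'E'
from h import *
c=np.load("pics/w2.npy",allow_pickle=True).item()
y=at_z("wrist",(319,288.5),0.006,c); print("near bottom edge",y)
for h in (.026,.036):
    print(h,proj("wrist",[[y[0],y[1],.006],[y[0],y[1],.006+h],[y[0],y[1]-.021,.006+h],[y[0]-.021,y[1]-.021,.006+h],[y[0]+.021,y[1]-.021,.006+h]],c).round(1).tolist())
# columns of contrast along the disc's middle column
im=cv2.imread("pics/w2.png",0); print(im[280:356,313:326].mean(1).round().astype(int).tolist())
E
```

```text
near bottom edge [0.4871399  0.07076309 0.006     ]
0.026 [[319.0, 288.5], [319.3, 312.2], [318.8, 342.1], [284.3, 341.7], [353.4, 342.5]]
0.036 [[319.0, 288.5], [319.4, 323.0], [319.0, 354.0], [282.8, 353.5], [355.2, 354.4]]
[104, 104, 105, 103, 104, 103, 105, 105, 64, 56, 61, 60, 60, 61, 62, 60, 61, 62, 61, 61, 61, 61, 62, 60, 59, 59, 59, 60, 61, 64, 63, 51, 11, 32, 64, 62, 60, 62, 62, 62, 50, 81, 118, 103, 32, 38, 39, 39, 39, 38, 39, 40, 40, 41, 40, 39, 39, 38, 39, 38, 39, 41, 39, 41, 41, 40, 26, 13, 15, 9, 9, 11, 10, 13, 11, 10]
```

The near disc's rim is at row 322 and its hole at row 352. That fits 36 mm tall (predicted 323 and 354), not 26 mm, so it is disc_d. The groove at row 312 is a decoy. Now to confirm the far disc.

Call:
carry_out(moves=[[[0,0,0],[5.5,-0.6,0],8.5],[[0,0,0],[11,-1.2,0],8.5],[[0,0,0],[17,-2,0],8.5],[[0,0,0.4],[21.5,-2.6,0],8.5],[[0,0,0.4],[21.5,-2.6,0],8.5]])

```text
t: 3.65
eef_pos: [0.4581, 0.3436, 0.0876]
tool_rot: [-0.001, 0.705, 0.71, 0.003]
contact_force: [-1.0, 0.2, -0.5]
gripper_width: 0.997
```

```bash
python3 look.py w3; python3 - <<'E'
from h import *
c=np.load("pics/w3.npy",allow_pickle=True).item()
p=proj("wrist",[[.4587,.2678+.021,.006],[.4587,.2678+.021,.032],[.4587,.2678,.032],[.4587,.2678+.021,.042],[.4587,.2678,.042]],c); print(p.round(1).tolist())
u=int(p[0,0]); im=cv2.imread("pics/w3.png",0); print(270,im[270:360,u-6:u+7].mean(1).round().astype(int).tolist())
E
python3 to.py 0.459 0.338 0.3 90
```

```text
3.7 [0.45882059 0.34021193 0.08733201] [0.45743404 0.41371547 0.2138674 ]
0.58 [ 12. 209.] 1756 [0.28  0.349] [(np.float64(0.975), [0.2604, 0.3463], 'd'), (np.float64(0.975), [0.2604, 0.3463], 'a'), (np.float64(0.902), [0.2658, 0.3451], 'b')]
[[314.5, 288.7], [314.6, 311.7], [314.3, 341.1], [314.6, 322.0], [314.4, 352.5]]
270 [99, 97, 96, 98, 96, 96, 100, 95, 97, 98, 97, 97, 97, 96, 97, 97, 97, 98, 98, 98, 98, 99, 65, 57, 55, 55, 56, 56, 57, 59, 57, 59, 59, 59, 58, 59, 61, 60, 19, 21, 61, 61, 60, 57, 74, 107, 96, 94, 93, 94, 95, 96, 52, 58, 61, 60, 34, 36, 38, 39, 37, 39, 37, 37, 37, 38, 38, 34, 20, 15, 11, 13, 11, 12, 13, 13, 13, 13, 16, 25, 37, 36, 38, 38, 37, 38, 39, 39, 36, 38]
t 3.75 at [0.4593 0.3379 0.087 ] F [ 1.1 -0.6  0.4] w 0.9957171150955647 heading 90.02
turn [ 0.11 -0.11  0.02] shift [ 5.00e-02  1.00e-02 -2.13e+01]
```

The far disc's bottom edge is at row 291.5 and its rim at 314.5, 23 px apart, which means 26 mm. So it is disc_a, at about (0.459, 0.267). Next I'll look at the gauge.

Call:
carry_out(moves=[[[0,0,0],[-2,1,-5],8.5],[[0,0,0],[-5,2,-10],8.5],[[0,0,0],[-9,3,-14],8.5],[[0,0,0],[-13,4,-18],8.5],[[0,0,0],[-18,5,-21],8.5]])

```text
t: 4.38
eef_pos: [0.5093, 0.154, 0.2981]
tool_rot: [0.0, 0.708, 0.706, 0.002]
contact_force: [0.5, -0.1, -0.7]
gripper_width: 1.0
```

Call:
carry_out(moves=[[[0,0,0],[-6,1,-2],8.5],[[0,0,0],[-12,2,-4],8.5],[[0,0,0],[-18,3,-5],8.5],[[0,0,0],[-24,4,-6],8.5],[[0,0,0],[-30,5,-6.3],8.5]])

```text
t: 5.0
eef_pos: [0.5574, -0.1472, 0.3601]
tool_rot: [0.001, 0.708, 0.706, 0.001]
contact_force: [0.4, 0.4, 0.1]
gripper_width: 0.993
```

Call:
carry_out(moves=[[[0,0,0],[-5.8,0,0],8.5],[[0,0,0],[-5.8,0,0],8.5],[[0,0,0],[-5.8,0,0],8.5]])

```text
t: 5.38
eef_pos: [0.5573, -0.2022, 0.3587]
tool_rot: [-0.0, 0.708, 0.706, 0.0]
contact_force: [0.0, -0.3, 0.2]
gripper_width: 0.993
```

```bash
python3 - <<'E'
from h import *
o,_=tool(); print(o["t"],o["eef_pos"])
c=cam("wrist"); im=bot.read_camera("wrist"); cv2.imwrite("pics/w4.png",im[:,:,::-1]); np.save("pics/w4.npy",c,allow_pickle=True)
c1=None
for uv in [(218,87),(240,195),(223,87),(245,195)]: pass
r=[x for x in bot.silhouettes("marker","scene")][0]["region"]
ys,xs=np.nonzero(r); P=np.array([at_z("scene",(u,v),0.013)[:2] for u,v in zip(xs,ys)])
(cx,cy),(a,b),t=cv2.minAreaRect(P.astype(np.float32)*1000); print("marker box mm",cv2.boxPoints(((cx,cy),(a,b),t)).round())
E
```

```text
5.375 [ 0.55730259 -0.20220046  0.35865825]
marker box mm [[365. 195.]
 [383.  74.]
 [400.  76.]
 [382. 198.]]
```

View pics/w4.png

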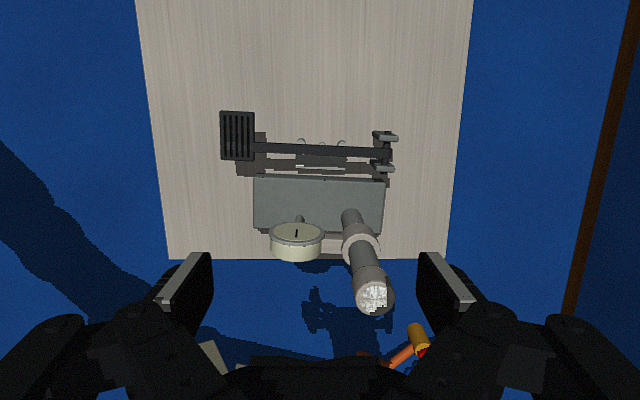

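The wrist picture shows the gauge from above: pad corners at about (220,111) to (254,161), bar to the hinge at (385,150), and casting front edge from (254,176) to (386,182). I'll enlarge it to read the points.

```bash
python3 -c "
import cv2
im=cv2.imread('pics/w4.png')[100:240,210:410]
cv2.imwrite('pics/w4c.png',cv2.convertScaleAbs(cv2.resize(im,None,fx=4,fy=4,interpolation=cv2.INTER_CUBIC),alpha=1.5))"
```

```text
(no output)
```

View pics/w4c.png

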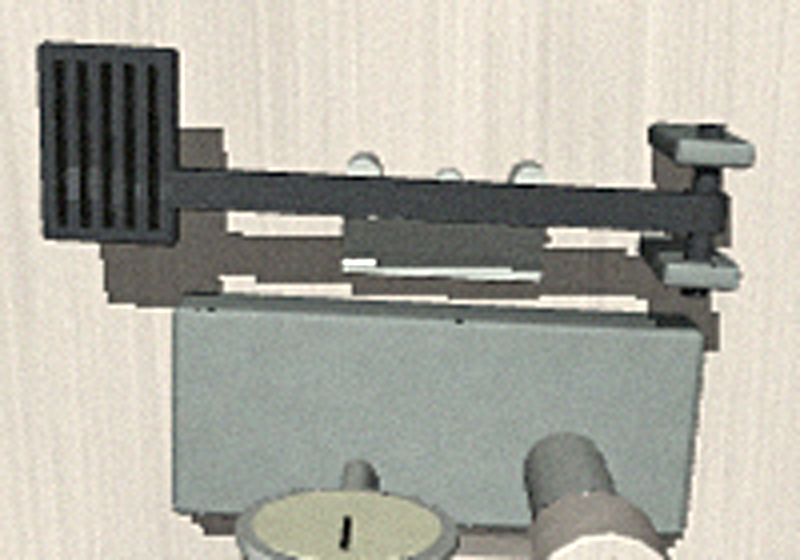

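```bash
cat > g.py <<'E'
from h import *
from scipy.optimize import least_squares
c=np.load("pics/w4.npy",allow_pickle=True).item()
G=np.array([[-126,30,52],[-84,30,52],[-84,-30,52],[-126,-30,52],[-90,-54,30],[90,-54,30],[-28,-4,18],[28,-4,18]])/1000
U=np.array([[38,42],[178,49],[178,243],[45,240],[175,309],[703,334],[364,153],[527,161]])/4+[210,100]-0.375
def W(v): 
    s,k=np.sin(v[2]),np.cos(v[2]); return np.c_[v[0]+k*G[:,0]-s*G[:,1],v[1]+s*G[:,0]+k*G[:,1],G[:,2]+.006]
s=least_squares(lambda v:(proj("wrist",W(v),c)-U).ravel(),[.57,-.19,0],loss="soft_l1")
print(s.x,np.degrees(s.x[2])); print((proj("wrist",W(s.x),c)-U).round(1).tolist())
p=W(s.x); print(proj("scene",p[[0,2,4,5]]).round(0).tolist(), proj("side",p[[0,2,4,5]]).round(0).tolist())
E
python3 g.py; python3 to.py 0.459 0.338 0.3 90
```

```text
[ 0.56726296 -0.18505723 -0.05204025] -2.981686525856697
[[-0.3, -0.2], [-0.1, -0.2], [-0.1, 0.7], [-0.6, -0.1], [-1.1, -1.2], [2.1, -1.1], [0.1, 1.1], [1.6, 1.2]]
[[231.0, 253.0], [211.0, 275.0], [204.0, 280.0], [219.0, 349.0]] [[373.0, 176.0], [374.0, 164.0], [379.0, 167.0], [341.0, 150.0]]
t 5.475 at [ 0.5581 -0.2002  0.3584] F [ 0.4  0.9 -0.1] w 0.9963607951301179 heading 90.01
turn [ 0.02 -0.07  0.01] shift [53.81 -9.91  5.91]
```

```bash
python3 to.py 0.466 0.317 0.14 81; cat > plan.py <<'E'
import sys
from h import *
from scipy.interpolate import make_interp_spline
D=np.array([[.459,.267],[.447,.19],[.4345,.10],[.435,.04],[.447,.005],[.47,-.025],[.505,-.048],[.54,-.066],[.5635,-.088],[.572,-.115],[.5715,-.135]])
s=np.r_[0,np.cumsum(np.hypot(*np.diff(D,axis=0).T))]; sp=make_interp_spline(s,D,k=3); L=s[-1]
OFF=.029
def pose(q,off=OFF):
    q=min(q,L); d=sp(q); t=sp(q,1); t/=np.hypot(*t); u=-t
    return d+off*u, np.degrees(np.arctan2(u[1],u[0])), d
if __name__=="__main__":
    q0,step,z=map(float,sys.argv[1:4]); o,T=tool(); M=T.as_matrix(); p=o["eef_pos"]; h0=np.degrees(np.arctan2(M[1,0],M[0,0]))
    print("t",o["t"],"at",p.round(4),"head",h0.round(1),"F",o["contact_force"].round(1),"L",L.round(3))
    for i in range(1,6):
        xy,h,d=pose(q0+i*step); sh=M.T@(np.r_[xy,z]-p)*100
        print("q",round(q0+i*step,3),"turn z",round(h0-h,1),"shift",sh.round(2),"disc",d.round(3))
E
python3 - <<'E'
from plan import *
for q in np.arange(0,L,.04): x,h,d=pose(q); print(q.round(2),x.round(3),h.round(0),d.round(3),"r",np.hypot(*x).round(3), "d",np.hypot(*(d-[.487,.049])).round(3))
E
```

```text
t 5.475 at [ 0.5581 -0.2002  0.3584] F [ 0.4  0.9 -0.1] w 0.9963607951301179 heading 90.01
turn [ 0.01 -0.07  9.01] shift [51.7  -9.21 21.9 ]
0.0 [0.463 0.296] 82.0 [0.459 0.267] r 0.549 d 0.22
0.04 [0.458 0.256] 81.0 [0.453 0.227] r 0.524 d 0.182
0.08 [0.451 0.217] 81.0 [0.447 0.188] r 0.501 d 0.145
0.12 [0.445 0.177] 82.0 [0.44  0.149] r 0.479 d 0.11
0.16 [0.438 0.138] 84.0 [0.435 0.109] r 0.46 d 0.079
0.2 [0.433 0.098] 90.0 [0.433 0.069] r 0.444 d 0.058
0.24 [0.43  0.057] 105.0 [0.437 0.029] r 0.434 d 0.053
0.28 [0.438 0.017] 125.0 [ 0.454 -0.007] r 0.438 d 0.065
0.32 [ 0.459 -0.019] 146.0 [ 0.483 -0.035] r 0.459 d 0.084
0.36 [ 0.492 -0.042] 154.0 [ 0.518 -0.054] r 0.494 d 0.108
0.4 [ 0.531 -0.056] 139.0 [ 0.552 -0.075] r 0.534 d 0.14
0.44 [ 0.567 -0.081] 99.0 [ 0.571 -0.11 ] r 0.572 d 0.18
```

Call:
carry_out(moves=[[[0,0,0],[6,-1,0],2.2],[[0,0,0],[12,-2,0],2.2],[[0,0,3],[18,-3.2,2],2.2],[[0,0,6],[24,-4.4,4],2.2],[[0,0,9],[30,-5.4,6],2.2]], newtons=40)

```text
t: 6.1
eef_pos: [0.5042, 0.0971, 0.2999]
tool_rot: [-0.0, 0.76, 0.649, 0.001]
contact_force: [1.0, 0.1, -0.1]
gripper_width: 0.26
```

```bash
python3 to.py 0.466 0.317 0.14 81
```

```text
t 6.1 at [0.5042 0.0971 0.2999] F [ 1.   0.1 -0.1] w 0.2598941306531062 heading 81.0
turn [ 0.03 -0.09  0.  ] shift [21.09 -7.22 16.02]
```

Call:
carry_out(moves=[[[0,0,0],[5.3,-1.8,3],2.2],[[0,0,0],[10.6,-3.6,6],2.2],[[0,0,0],[16,-5.4,10],2.2],[[0,0,0],[21.1,-7.2,14],2.2],[[0,0,0],[21.1,-7.2,16],2.2]])

```text
t: 6.72
eef_pos: [0.4644, 0.3191, 0.1384]
tool_rot: [-0.001, 0.758, 0.652, -0.0]
contact_force: [1.4, -0.7, 0.8]
gripper_width: 0.257
```

```bash
python3 to.py 0.466 0.317 0.031 81; python3 look.py w5;  python3 - <<'E'
from h import *
c=np.load("pics/w5.npy",allow_pickle=True).item()
print(proj("wrist",[[.459,.2675,.032],[.459,.2675,.006]],c))
E
```

```text
t 6.725 at [0.4644 0.3191 0.1384] F [ 1.4 -0.7  0.8] w 0.2569799390868539 heading 81.44
turn [-0.1  -0.06  0.44] shift [-0.2   0.2  10.73]
6.775 [0.46292296 0.31777658 0.13526609] [0.47532846 0.38899948 0.2643022 ]
0.89 [  8. 102.] 945 [0.267 0.416] [(np.float64(0.956), [0.2454, 0.4229], 'd'), (np.float64(0.956), [0.2454, 0.4229], 'a'), (np.float64(0.913), [0.2507, 0.4208], 'b')]
0.84 [ 38. 199.] 3760 [0.262 0.346] [(np.float64(0.935), [0.2596, 0.3457], 'a'), (np.float64(0.875), [0.2595, 0.3458], 'd'), (np.float64(0.784), [0.2622, 0.3485], 'b')]
0.75 [430. 389.] 157 [0.538 0.129] [(np.float64(0.256), [0.5362, 0.104], 'b'), (np.float64(0.223), [0.5347, 0.0988], 'd'), (np.float64(0.223), [0.5347, 0.0988], 'a')]
0.72 [317. 262.] 2531 [0.458 0.265] [(np.float64(0.846), [0.4591, 0.2668], 'a'), (np.float64(0.797), [0.4576, 0.2665], 'b'), (np.float64(0.729), [0.4598, 0.2673], 'd')]
0.67 [585. 351.] 2166 [0.669 0.15 ] [(np.float64(0.925), [0.6685, 0.1513], 'b'), (np.float64(0.652), [0.671, 0.1479], 'a'), (np.float64(0.529), [0.6614, 0.1527], 'd')]
[[317.80844609 266.65354232]
 [317.58999823 251.44685396]]
```

Call:
carry_out(moves=[[[0,0,0.4],[0,0.2,4],2.2],[[0,0,0.4],[0,0.2,8],2.2],[[0,0,0.4],[0,0.2,10],2.2],[[0,0,0.4],[0,0.2,10.7],2.2]])

```text
t: 7.32
eef_pos: [0.4697, 0.3129, 0.0331]
tool_rot: [0.0, 0.763, 0.646, -0.0]
contact_force: [0.5, -0.5, 0.6]
gripper_width: 0.26
```

```bash
python3 plan.py -0.016 0.012 0.030
```

```text
t 7.325 at [0.4697 0.3129 0.0331] head 80.5 F [ 0.5 -0.5  0.6] L 0.465
q -0.004 turn z -2.0 shift [-1.41 -0.42  0.31] disc [0.46  0.271]
q 0.008 turn z -1.5 shift [-2.61 -0.35  0.31] disc [0.458 0.259]
q 0.02 turn z -1.0 shift [-3.81 -0.3   0.31] disc [0.456 0.247]
q 0.032 turn z -0.6 shift [-5.01 -0.27  0.31] disc [0.454 0.235]
q 0.044 turn z -0.3 shift [-6.21 -0.25  0.31] disc [0.452 0.223]
```

Call:
carry_out(moves=[[[0,0,0],[-1.2,-0.3,0.2],2.2],[[0,0,0],[-2.4,-0.3,0.2],2.2],[[0,0,0],[-3.6,-0.3,0.2],2.2],[[0,0,0],[-4.8,-0.3,0.2],2.2],[[0,0,0],[-6,-0.3,0.2],2.2]])

```text
t: 7.95
eef_pos: [0.4574, 0.2545, 0.0316]
tool_rot: [-0.0, 0.763, 0.646, 0.001]
contact_force: [0.8, 3.1, 3.1]
gripper_width: 0.258
```

```bash
python3 plan.py 0.042 0.012 0.030; python3 - <<'E'
from h import *
c=cam("wrist"); o,T=tool(); im=bot.read_camera("wrist"); cv2.imwrite("pics/w6.png",im[:,:,::-1])
for n in ("wrist","scene"):
  if n=="scene": bot.read_camera(n)
  for r in bot.silhouettes("disc_a",n):
    cc=cam(n) if n=="scene" else c
    p=at_z(n,r["location"],0.032,cc); print(n,round(r["score"],2),np.round(r["location"]),p.round(3)[:2], fit(n,r["region"],p,.042,.026,cc) if np.hypot(*(p[:2]-[.451,.217]))<.05 else "")
E
```

```text
t 7.95 at [0.4574 0.2545 0.0316] head 80.5 F [0.8 3.1 3.1] L 0.465
q 0.054 turn z -0.2 shift [-1.25  0.02  0.16] disc [0.451 0.214]
q 0.066 turn z -0.1 shift [-2.45  0.03  0.16] disc [0.449 0.202]
q 0.078 turn z -0.2 shift [-3.64  0.03  0.15] disc [0.447 0.19 ]
q 0.09 turn z -0.3 shift [-4.84  0.03  0.15] disc [0.445 0.178]
q 0.102 turn z -0.6 shift [-6.04  0.02  0.15] disc [0.443 0.166]
wrist 0.71 [ 17. 373.] [0.32  0.229] 
wrist 0.65 [316. 319.] [0.455 0.235] (np.float64(0.61), [0.4526, 0.2257])
scene 0.78 [345. 250.] [0.549 0.131] 
scene 0.77 [360. 212.] [0.457 0.225] (np.float64(0.743), [0.451, 0.2253])
scene 0.74 [442. 176.] [0.445 0.523] 
scene 0.7 [374. 287.] [0.672 0.151] 
scene 0.64 [362. 157.] [0.271 0.332] 
scene 0.55 [309. 243.] [0.488 0.051] 
scene 0.42 [323. 179.] [0.303 0.179]
```

View pics/w6.png

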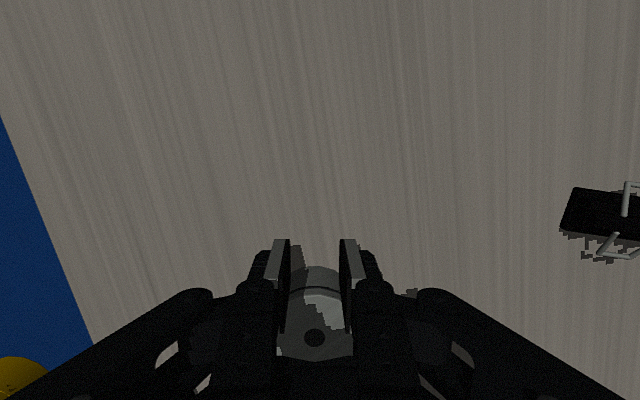

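The disc is centred in the cradle between the fingers, with its hole at (314,338). I'll go on pushing.

Call:
carry_out(moves=[[[0,0,0],[-1.2,0,0.1],2.2],[[0,0,0],[-2.4,0,0.1],2.2],[[0,0,0],[-3.6,0,0.1],2.2],[[0,0,0],[-4.8,0,0.1],2.2],[[0,0,-0.6],[-6,0,0.1],2.2]])

```text
t: 8.78
eef_pos: [0.4468, 0.1946, 0.0301]
tool_rot: [-0.0, 0.76, 0.65, 0.0]
contact_force: [1.1, 4.6, 3.2]
gripper_width: 0.259
```

```bash
python3 plan.py 0.102 0.012 0.030
```

```text
t 8.775 at [0.4468 0.1946 0.0301] head 81.2 F [1.1 4.6 3.2] L 0.465
q 0.114 turn z -0.3 shift [-1.15  0.06  0.01] disc [0.441 0.154]
q 0.126 turn z -0.8 shift [-2.35  0.05  0.  ] disc [0.44  0.143]
q 0.138 turn z -1.4 shift [-3.55  0.04  0.  ] disc [0.438 0.131]
q 0.15 turn z -2.1 shift [-4.75  0.04  0.  ] disc [0.437 0.119]
q 0.162 turn z -2.9 shift [-5.96  0.06  0.  ] disc [0.435 0.107]
```

Call:
carry_out(moves=[[[0,0,-0.3],[-1.2,0.1,0],2.2],[[0,0,-0.8],[-2.4,0.1,0],2.2],[[0,0,-1.4],[-3.6,0,0],2.2],[[0,0,-2.1],[-4.8,0,0],2.2],[[0,0,-2.9],[-6,0.1,0],2.2]])

```text
t: 9.4
eef_pos: [0.4381, 0.1352, 0.0299]
tool_rot: [-0.0, 0.743, 0.67, -0.0]
contact_force: [0.1, 5.5, 5.2]
gripper_width: 0.257
```

```bash
python3 plan.py 0.162 0.010 0.030; python3 - <<'E'
from h import *
bot.read_camera("scene")
for r in bot.silhouettes("disc_a","scene"):
    p=at_z("scene",r["location"],0.02); print(round(r["score"],2),p.round(3)[:2], fit("scene",r["region"],p,.042,.026,cam("scene")) if np.hypot(*(p[:2]-[.435,.107]))<.03 else "")
E
```

```text
t 9.4 at [0.4381 0.1352 0.0299] head 84.1 F [0.1 5.5 5.2] L 0.465
q 0.172 turn z -0.7 shift [-0.96 -0.03 -0.01] disc [0.434 0.097]
q 0.182 turn z -1.9 shift [-1.97 -0.07 -0.01] disc [0.433 0.087]
q 0.192 turn z -3.8 shift [-2.98 -0.12 -0.01] disc [0.433 0.077]
q 0.202 turn z -6.3 shift [-3.99 -0.16 -0.01] disc [0.433 0.067]
q 0.212 turn z -9.5 shift [-5.01 -0.18 -0.01] disc [0.433 0.057]
0.76 [0.543 0.139] 
0.67 [0.421 0.533] 
0.63 [0.25  0.421] 
0.52 [0.487 0.058] 
0.47 [0.438 0.113] (np.float64(0.859), [0.4358, 0.1082])
```

Call:
carry_out(moves=[[[0,0,-0.7],[-1,0,-0.1],2.2],[[0,0,-1.9],[-2,-0.1,-0.1],2.2],[[0,0,-3.8],[-3,-0.1,-0.1],2.2],[[0,0,-6.3],[-4,-0.2,-0.1],2.2],[[0,0,-9.5],[-5,-0.2,-0.1],2.2]])

```text
t: 10.12
eef_pos: [0.4303, 0.0851, 0.0306]
tool_rot: [-0.0, 0.684, 0.729, -0.001]
contact_force: [-0.3, 1.3, -1.3]
gripper_width: 0.256
```

```bash
python3 plan.py 0.212 0.010 0.031
```

```text
t 10.125 at [0.4303 0.0851 0.0306] head 93.7 F [-0.3  1.3 -1.3] L 0.465
q 0.222 turn z -3.7 shift [-0.97 -0.07 -0.04] disc [0.434 0.047]
q 0.232 turn z -8.1 shift [-1.98 -0.19 -0.04] disc [0.436 0.037]
q 0.242 turn z -12.7 shift [-3.01 -0.24 -0.04] disc [0.438 0.027]
q 0.252 turn z -17.4 shift [-4.04 -0.2  -0.04] disc [0.441 0.018]
q 0.262 turn z -22.3 shift [-5.07 -0.09 -0.04] disc [0.445 0.008]
```

Call:
carry_out(moves=[[[0,0,-3.7],[-1,-0.1,0],2.2],[[0,0,-8.1],[-2,-0.2,0],2.2],[[0,0,-12.7],[-3,-0.2,0],2.2],[[0,0,-17.4],[-4,-0.2,0],2.2],[[0,0,-22.3],[-5.1,-0.1,0],2.2]])

```text
t: 10.75
eef_pos: [0.432, 0.0342, 0.0305]
tool_rot: [-0.001, 0.53, 0.848, -0.001]
contact_force: [-0.8, 1.1, -0.6]
gripper_width: 0.261
```

```bash
python3 plan.py 0.262 0.010 0.031; cat > where.py <<'E'
from h import *
# disc_a by the scene and side cameras, near the cradle's expected centre
o,T=tool(); e=(o["eef_pos"]-.029*T.as_matrix()[:,0])[:2]; print("expected",e.round(4))
for n in("scene","side"):
  im=bot.read_camera(n); cv2.imwrite(f"pics/{n}_{o['t']:.2f}.png",im[:,:,::-1])
  for r in bot.silhouettes("disc_a",n):
    p=at_z(n,r["location"],0.02)
    if np.hypot(*(p[:2]-e))<.04: print(n,round(r["score"],2),r["region"].sum(),fit(n,r["region"],p,.042,.026,cam(n)))
E
python3 where.py
```

```text
t 10.75 at [0.432  0.0342 0.0305] head 116.0 F [-0.8  1.1 -0.6] L 0.465
q 0.272 turn z -4.9 shift [-1.02 -0.15 -0.05] disc [ 0.45 -0.  ]
q 0.282 turn z -10.0 shift [-2.05 -0.28 -0.05] disc [ 0.456 -0.009]
q 0.292 turn z -15.2 shift [-3.09 -0.32 -0.05] disc [ 0.462 -0.017]
q 0.302 turn z -20.6 shift [-4.12 -0.27 -0.05] disc [ 0.469 -0.024]
q 0.312 turn z -25.9 shift [-5.15 -0.12 -0.05] disc [ 0.476 -0.03 ]
expected [0.4448 0.0082]
scene 0.52 185 (np.float64(0.74), [0.445, 0.0096])
side 0.48 45 (np.float64(0.232), [0.4589, 0.0089])
```

Tracking well.

Call:
carry_out(moves=[[[0,0,-4.9],[-1,-0.1,0],2.2],[[0,0,-10],[-2,-0.3,0],2.2],[[0,0,-15.2],[-3.1,-0.3,0],2.2],[[0,0,-20.6],[-4.1,-0.3,0],2.2],[[0,0,-25.9],[-5.2,-0.1,0],2.2]])

```text
t: 11.58
eef_pos: [0.454, -0.0113, 0.0306]
tool_rot: [-0.001, 0.326, 0.945, -0.0]
contact_force: [-2.0, 2.4, 2.3]
gripper_width: 0.259
```

```bash
python3 plan.py 0.312 0.010 0.031
```

```text
t 11.575 at [ 0.454  -0.0113  0.0306] head 141.9 F [-2.   2.4  2.3] L 0.465
q 0.322 turn z -4.4 shift [-1.05 -0.31 -0.04] disc [ 0.485 -0.036]
q 0.332 turn z -8.0 shift [-2.07 -0.37 -0.04] disc [ 0.493 -0.042]
q 0.342 turn z -10.7 shift [-3.08 -0.35 -0.04] disc [ 0.502 -0.046]
q 0.352 turn z -12.4 shift [-4.08 -0.23 -0.04] disc [ 0.511 -0.051]
q 0.362 turn z -12.4 shift [-5.05 -0.01 -0.05] disc [ 0.52  -0.055]
```

Call:
carry_out(moves=[[[0,0,-4],[-1,-0.2,0],2.2],[[0,0,-7],[-2,-0.3,0],2.2],[[0,0,-9],[-3,-0.3,0],2.2],[[0,0,-10],[-4,-0.2,0],2.2],[[0,0,-9],[-5,-0.1,0],2.2]])

```text
t: 12.2
eef_pos: [0.4941, -0.0436, 0.0308]
tool_rot: [-0.0, 0.253, 0.967, -0.0]
contact_force: [-0.6, 1.2, -0.4]
gripper_width: 0.258
```

```bash
python3 where.py;  python3 plan.py 0.362 0.007 0.031
```

```text
expected [ 0.5194 -0.0578]
scene 0.78 251 (np.float64(0.9), [0.5185, -0.0567])
side 0.61 49 (np.float64(0.295), [0.5218, -0.0615])
t 12.4 at [ 0.4946 -0.0438  0.031 ] head 150.7 F [-0.6  0.3 -0.1] L 0.465
q 0.369 turn z -2.6 shift [-0.56  0.16  0.  ] disc [ 0.526 -0.058]
q 0.376 turn z -0.7 shift [-1.25  0.27  0.  ] disc [ 0.532 -0.062]
q 0.383 turn z 2.0 shift [-1.96  0.4   0.  ] disc [ 0.538 -0.065]
q 0.39 turn z 5.5 shift [-2.68  0.53  0.  ] disc [ 0.544 -0.069]
q 0.397 turn z 9.9 shift [-3.41  0.66  0.  ] disc [ 0.55  -0.073]
```

```bash
sed -i 's/\[.54,-.066\].*$/[.519,-.0572],[.536,-.0675],[.552,-.081],[.5645,-.099],[.5705,-.119],[.57,-.14],[.5685,-.165]])/' plan.py
python3 - <<'E'
from plan import *
print(s.round(4)); print([(round(q,3),pose(q)[1].round()) for q in np.arange(.35,L,.01)])
E
python3 plan.py 0.363 0.007 0.031
```

```text
[0.     0.0779 0.1688 0.2288 0.2658 0.3036 0.3455 0.3622 0.3821 0.403
 0.425  0.4458 0.4668 0.4919]
[(np.float64(0.35), np.float64(146.0)), (np.float64(0.36), np.float64(147.0)), (np.float64(0.37), np.float64(150.0)), (np.float64(0.38), np.float64(147.0)), (np.float64(0.39), np.float64(142.0)), (np.float64(0.4), np.float64(135.0)), (np.float64(0.41), np.float64(128.0)), (np.float64(0.42), np.float64(120.0)), (np.float64(0.43), np.float64(112.0)), (np.float64(0.44), np.float64(102.0)), (np.float64(0.45), np.float64(93.0)), (np.float64(0.46), np.float64(86.0)), (np.float64(0.47), np.float64(84.0)), (np.float64(0.48), np.float64(86.0)), (np.float64(0.49), np.float64(92.0))]
t 12.4 at [ 0.4946 -0.0438  0.031 ] head 150.7 F [-0.6  0.3 -0.1] L 0.492
q 0.37 turn z 1.0 shift [-0.66  0.06  0.  ] disc [ 0.526 -0.061]
q 0.377 turn z 2.1 shift [-1.36  0.1   0.  ] disc [ 0.532 -0.065]
q 0.384 turn z 5.5 shift [-2.07  0.22  0.  ] disc [ 0.538 -0.069]
q 0.391 turn z 9.7 shift [-2.79  0.34  0.  ] disc [ 0.543 -0.073]
q 0.398 turn z 14.3 shift [-3.53  0.42  0.  ] disc [ 0.548 -0.077]
```

Call:
carry_out(moves=[[[0,0,1],[-0.7,0,0],2.2],[[0,0,2.5],[-1.4,0.1,0],2.2],[[0,0,5.5],[-2.1,0.2,0],2.2],[[0,0,9.7],[-2.8,0.3,0],2.2],[[0,0,14.3],[-3.5,0.4,0],2.2]])

```text
t: 13.02
eef_pos: [0.5272, -0.0573, 0.0309]
tool_rot: [0.0, 0.373, 0.928, 0.0]
contact_force: [-1.8, 1.3, -0.6]
gripper_width: 0.258
```

```bash
python3 plan.py 0.398 0.007 0.031
```

```text
t 13.025 at [ 0.5272 -0.0573  0.0309] head 136.2 F [-1.8  1.3 -0.6] L 0.492
q 0.405 turn z 4.6 shift [-0.74  0.23 -0.01] disc [ 0.553 -0.082]
q 0.412 turn z 9.7 shift [-1.47  0.4  -0.01] disc [ 0.558 -0.088]
q 0.419 turn z 15.2 shift [-2.21  0.52 -0.01] disc [ 0.562 -0.094]
q 0.426 turn z 21.0 shift [-2.97  0.58 -0.01] disc [ 0.565 -0.1  ]
q 0.433 turn z 27.1 shift [-3.74  0.58 -0.01] disc [ 0.568 -0.106]
```

Call:
carry_out(moves=[[[0,0,4.6],[-0.7,0.2,0],2.2],[[0,0,9.7],[-1.5,0.4,0],2.2],[[0,0,15.2],[-2.2,0.5,0],2.2],[[0,0,21],[-3,0.6,0],2.2],[[0,0,27],[-3.7,0.6,0],2.2]])

```text
t: 13.65
eef_pos: [0.5586, -0.0783, 0.031]
tool_rot: [0.0, 0.58, 0.815, 0.0]
contact_force: [-0.5, 2.5, -0.9]
gripper_width: 0.26
```

```bash
python3 where.py; python3 plan.py 0.433 0.006 0.031
```

```text
expected [ 0.5681 -0.1057]
scene 0.66 259 (np.float64(0.863), [0.569, -0.1065])
t 13.85 at [ 0.558  -0.0786  0.031 ] head 109.5 F [0.7 0.7 0. ] L 0.492
q 0.439 turn z 6.0 shift [-0.67  0.25  0.  ] disc [ 0.569 -0.112]
q 0.445 turn z 12.1 shift [-1.31  0.46  0.01] disc [ 0.57  -0.118]
q 0.451 turn z 17.8 shift [-1.96  0.59  0.01] disc [ 0.571 -0.124]
q 0.457 turn z 22.0 shift [-2.59  0.58  0.01] disc [ 0.571 -0.13 ]
q 0.463 turn z 24.7 shift [-3.2   0.46  0.01] disc [ 0.57  -0.136]
```

Call:
carry_out(moves=[[[0,0,6],[-0.7,0.2,0],2.2],[[0,0,12],[-1.3,0.5,0],2.2],[[0,0,17.5],[-2,0.6,0],2.2],[[0,0,21.5],[-2.6,0.6,0],2.2],[[0,0,22.5],[-3.2,0.6,0],2.2]])

```text
t: 14.48
eef_pos: [0.5738, -0.1058, 0.031]
tool_rot: [-0.0, 0.725, 0.688, 0.0]
contact_force: [0.1, 2.4, 0.8]
gripper_width: 0.251
```

```bash
python3 where.py; python3 to.py 0.5688 -0.156 0.031 87; cp pics/scene_14.48.png pics/chk.png 2>/dev/null; python3 - <<'E'
from h import *
c=cam("wrist"); im=bot.read_camera("wrist"); cv2.imwrite("pics/w7.png",cv2.convertScaleAbs(im[:,:,::-1],alpha=1.5)); np.save("pics/w7.npy",c,allow_pickle=True)
E
```

```text
expected [ 0.5722 -0.1348]
scene 0.47 227 (np.float64(0.735), [0.5727, -0.1362])
t 14.675 at [ 0.5738 -0.107   0.031 ] F [ 0.7 -0.4  0. ] w 0.25813335129137643 heading 86.99
turn [ 0.03  0.02 -0.01] shift [-4.92 -0.25  0.  ]
```

View pics/w7.png

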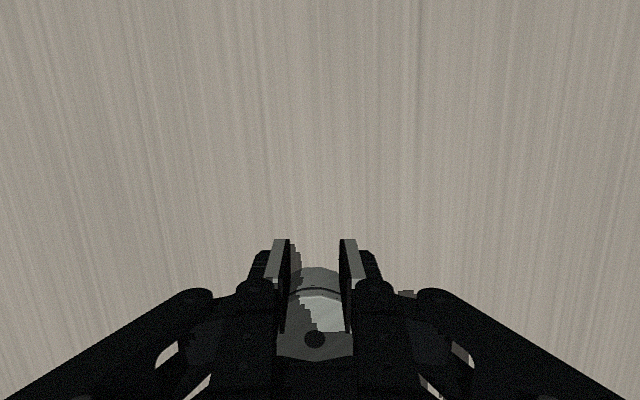

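Call:
carry_out(moves=[[[0,0,0],[-0.8,-0.1,0],2.2],[[0,0,0],[-1.6,-0.2,0],2.2],[[0,0,0],[-2.4,-0.2,0],2.2],[[0,0,0],[-3,-0.25,0],2.2],[[0,0,0],[-3.5,-0.25,0],2.2]])

```text
t: 15.35
eef_pos: [0.5692, -0.1419, 0.0309]
tool_rot: [-0.0, 0.726, 0.688, -0.0]
contact_force: [1.1, 2.9, 1.3]
gripper_width: 0.259
```

```bash
python3 where.py; python3 to.py 0.5688 -0.156 0.031 87
```

```text
expected [ 0.5676 -0.1708]
scene 0.59 194 (np.float64(0.604), [0.5705, -0.1722])
t 15.55 at [ 0.5692 -0.1421  0.0309] F [0.3 0.4 0.4] w 0.2572873980878444 heading 86.9
turn [-0.01  0.04 -0.1 ] shift [-1.39  0.04 -0.01]
```

Call:
carry_out(moves=[[[0,0,0],[-0.4,0,0],2.2],[[0,0,0],[-0.8,0,0],2.2],[[0,0,0],[-1.2,0,0],2.2],[[0,0,0],[-1.4,0,0],2.2]])

```text
t: 16.05
eef_pos: [0.5685, -0.1558, 0.0309]
tool_rot: [0.0, 0.726, 0.688, -0.0]
contact_force: [-0.6, 1.6, -1.0]
gripper_width: 0.258
```

```bash
python3 where.py; python3 to.py 0.5688 -0.156 0.031 87
```

```text
expected [ 0.5669 -0.1848]
scene 0.69 107 (np.float64(0.333), [0.5687, -0.1763])
side 0.61 37 (np.float64(0.25), [0.5546, -0.1803])
t 16.25 at [ 0.5685 -0.1559  0.0309] F [-0.  -0.4 -0.2] w 0.25585022042267025 heading 86.91
turn [ 0.    0.03 -0.09] shift [-0.01  0.03 -0.01]
```

Call:
carry_out(moves=[[[0,0,0],[-0.1,0,0],2.2],[[0,0,0],[-0.2,0,0],2.2],[[0,0,0],[-0.2,0,0],2.2]])

```text
t: 16.62
eef_pos: [0.5685, -0.1563, 0.0309]
tool_rot: [-0.001, 0.726, 0.688, 0.0]
contact_force: [-0.0, 5.4, 1.2]
gripper_width: 0.257
```

Call:
carry_out(moves=[[[0,0,0],[-0.1,0,0],2.2],[[0,0,0],[-0.2,0,0],2.2],[[0,0,0],[-0.2,0,0],2.2]])

```text
t: 17.0
eef_pos: [0.5685, -0.1565, 0.0309]
tool_rot: [-0.001, 0.725, 0.689, 0.001]
contact_force: [0.1, 9.0, 2.9]
gripper_width: 0.26
```

The TCP stopped at y = -0.1565, where home was predicted (-0.156), with force rising against a hard stop. One firmer nudge, then I'll back off.

Call:
carry_out(moves=[[[0,0,0],[-0.3,0,0],2.2],[[0,0,0],[-0.3,0,0],2.2],[[0,0,0],[-0.3,0,0],2.2]])

```text
t: 17.38
eef_pos: [0.5686, -0.1568, 0.0308]
tool_rot: [-0.003, 0.724, 0.689, 0.002]
contact_force: [-1.0, 15.8, 4.5]
gripper_width: 0.26
```

Call:
carry_out(moves=[[[0,0,0],[0.5,0,0],2.2],[[0,0,0],[1.5,0,0],2.2],[[0,0,0],[4,0,0],2.2],[[0,0,0],[6,0,-4],2.2],[[0,0,0],[6,0,-9],2.2]])

```text
t: 18.0
eef_pos: [0.5709, -0.1007, 0.1209]
tool_rot: [-0.001, 0.725, 0.689, -0.001]
contact_force: [0.8, -1.2, 0.1]
gripper_width: 0.259
```

```bash
python3 to.py 0.4631 -0.1593 0.19 87; python3 - <<'E'
from h import *
c=cam("wrist"); im=bot.read_camera("wrist"); cv2.imwrite("pics/w8.png",cv2.convertScaleAbs(im[:,:,::-1],alpha=1.5)); np.save("pics/w8.npy",c,allow_pickle=True)
print(proj("wrist",[[.5673,-.185,.032],[.5673+.021*.052,-.185+.021,.032]],c).round(1))
E
```

```text
t 18.0 at [ 0.5709 -0.1007  0.1209] F [ 0.8 -1.2  0.1] w 0.2589375659887377 heading 87.06
turn [-0.13  0.02  0.06] shift [ -6.4  -10.48  -6.88]
[[315.7 318.6]
 [315.7 292.9]]
```

View pics/w8.png

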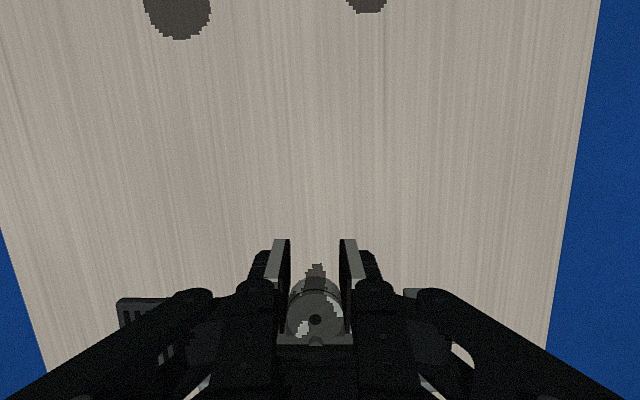

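Disc hole at (315,320) against (316,319) predicted for home, so it is in. Next the pedal: close the fingers and go over the pad centre (0.4624, -0.1796).

Call:
carry_out(moves=[[[0,0,0],[-1,-3,-2],0],[[0,0,0],[-3,-6,-2],0],[[0,0,0],[-6,-9,-1],0],[[0,0,0],[-8.45,-10.4,0],0],[[0,0,0],[-8.45,-10.4,1],0]])

```text
t: 18.68
eef_pos: [0.4616, -0.1841, 0.1109]
tool_rot: [0.001, 0.728, 0.686, -0.0]
contact_force: [0.8, 0.2, -0.2]
gripper_width: 0.002
```

```bash
python3 to.py 0.4624 -0.1796 0.077 87; python3 - <<'E'
from h import *
c=cam("wrist"); im=bot.read_camera("wrist"); cv2.imwrite("pics/w9.png",cv2.convertScaleAbs(im[:,:,::-1],alpha=1.5))
E
```

```text
t 18.675 at [ 0.4616 -0.1841  0.1109] F [ 0.8  0.2 -0.2] w 0.0016364246552388916 heading 86.62
turn [ 0.03  0.09 -0.38] shift [0.46 0.05 3.39]
```

View pics/w9.png

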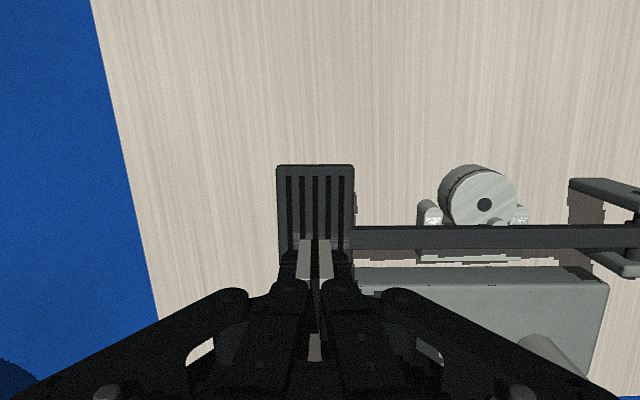

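The fingers are centred over the pad at (315,240). The disc sits between the fork cheeks with its hole at (484,205). Pressing now.

Call:
carry_out(moves=[[[0,0,0],[0.3,0,1.5],0],[[0,0,0],[0.4,0,3],0],[[0,0,0],[0.4,0,4],0],[[0,0,0],[0.4,0,5],0],[[0,0,0],[0.4,0,5.8],0]])

```text
t: 19.35
eef_pos: [0.4639, -0.1765, 0.0525]
tool_rot: [-0.0, 0.725, 0.688, 0.001]
contact_force: [1.4, 4.1, 5.9]
gripper_width: -0.001
```

Call:
carry_out(moves=[[[0,0,0],[0,0,0.4],0],[[0,0,0],[0,0,0.8],0],[[0,0,0],[0,0,0.8],0]])

```text
t: 19.73
eef_pos: [0.4647, -0.1766, 0.0457]
tool_rot: [0.0, 0.726, 0.688, 0.001]
contact_force: [-0.6, 6.2, 15.3]
gripper_width: 0.002
```

Call:
carry_out(moves=[[[0,0,0],[0,0,0.2],0],[[0,0,0],[0,0,0.3],0],[[0,0,0],[0,0,0.3],0],[[0,0,0],[0,0,0.3],0],[[0,0,0],[0,0,0.3],0]])

```text
t: 20.35
eef_pos: [0.4651, -0.1767, 0.0443]
tool_rot: [0.001, 0.726, 0.688, 0.002]
contact_force: [-5.6, 7.2, 33.6]
gripper_width: -0.0
```

```bash
python3 - <<'E'
from h import *
o,_=tool(); print(o["t"],o["eef_pos"],o["contact_force"])
c=cam("wrist"); im=bot.read_camera("wrist"); cv2.imwrite("pics/w10.png",cv2.convertScaleAbs(im[:,:,::-1],alpha=1.5)); np.save("pics/w10.npy",c,allow_pickle=True)
print(proj("wrist",[[.5673,-.185,.032],[.5673+.021*.052,-.185+.021,.006]],c).round(1))
E
```

```text
20.35 [ 0.4650825  -0.17665841  0.04434713] [-5.58952244  7.17650863 33.59693769]
[[545.6 267.8]
 [519.8 204.7]]
```

View pics/w10.png

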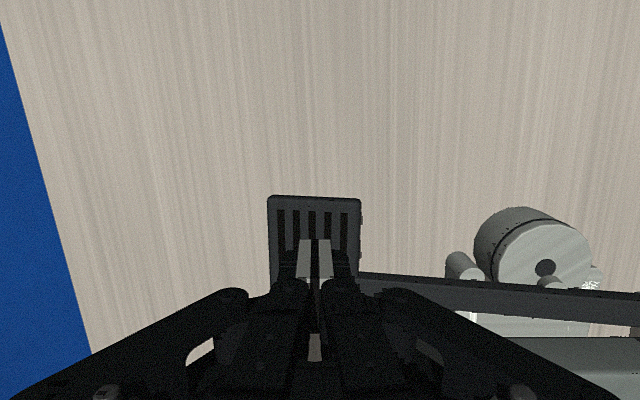

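Pedal at its stop, with the force well above the 7 N spring force. The disc's hole is at (545,268) against (546,268) predicted for home. Releasing.

Call:
carry_out(moves=[[[0,0,0],[0,0,-0.8],0],[[0,0,0],[0,0,-1.8],0],[[0,0,0],[0,0,-2.8],0],[[0,0,0],[0,0,-3.8],0],[[0,0,0],[0,0,-6],0]])

```text
t: 21.02
eef_pos: [0.4625, -0.1778, 0.1019]
tool_rot: [-0.0, 0.726, 0.688, -0.001]
contact_force: [0.1, 0.3, -1.2]
gripper_width: -0.001
```

Call:
carry_out(moves=[[[0,0,0],[1,0,-4],0],[[0,0,0],[4,0,-8],0],[[0,0,0],[9,0,-12],0],[[0,0,0],[15,0,-16],0],[[0,0,0],[15,0,-16],0]])

```text
t: 21.65
eef_pos: [0.4728, -0.0244, 0.2643]
tool_rot: [0.001, 0.724, 0.69, 0.002]
contact_force: [1.0, 0.1, -1.1]
gripper_width: 0.002
```

```bash
python3 - <<'E'
from h import *
o,_=tool(); print(o["t"],o["eef_pos"].round(3),o["contact_force"].round(1))
bot.read_camera("scene"); a=cv2.imread("pics/scene0.png")
b=bot.read_camera("scene")[:,:,::-1].copy(); cv2.imwrite("pics/end.png",b)
for l in("disc_a","loupe","clip","marker","pedal_pad"):
    print(l,[(round(r["score"],2),np.round(r["location"],1).tolist(),at_z("scene",r["location"],.02)[:2].round(3).tolist()) for r in bot.silhouettes(l,"scene")])
# pad picture shift against the start
t=a[254:276,209:238]; m=cv2.matchTemplate(b[240:300,195:255],t,cv2.TM_CCOEFF_NORMED); print("pad found at",np.add(cv2.minMaxLoc(m)[3],[195,240]),"was [209 254]",m.max().round(2))
for n,(u,v) in dict(d=(310,243),c=(345,248),b=(374,287),loupe=(329,281),clip=(391,250),marker=(320,207)).items():
    m=cv2.matchTemplate(b[v-22:v+22,u-30:u+30],a[v-12:v+12,u-20:u+20],cv2.TM_CCOEFF_NORMED); print(n,np.subtract(cv2.minMaxLoc(m)[3],10),m.max().round(2))
E
```

```text
21.65 [ 0.473 -0.024  0.264] [ 1.   0.1 -1.1]
disc_a [(0.7, [345.5, 252.7], [0.55, 0.132]), (0.69, [310.7, 243.4], [0.485, 0.057]), (0.62, [443.8, 172.5], [0.429, 0.543]), (0.62, [382.5, 144.2], [0.24, 0.429]), (0.62, [323.8, 180.3], [0.299, 0.184]), (0.6, [366.2, 157.9], [0.272, 0.349]), (0.57, [238.9, 306.1], [0.571, -0.174]), (0.5, [372.0, 289.2], [0.671, 0.146])]
loupe [(0.48, [328.3, 278.7], [0.598, 0.057])]
clip [(0.43, [389.7, 253.4], [0.602, 0.24])]
marker [(0.64, [320.9, 207.8], [0.389, 0.132])]
pedal_pad [(0.65, [222.2, 279.1], [0.485, -0.192])]
pad found at [209 254] was [209 254] 0.98
d [0 0] 1.0
c [0 0] 1.0
b [0 0] 1.0
loupe [0 0] 1.0
clip [0 0] 1.0
marker [0 0] 0.66
```

```bash
python3 -c "
from station import bot
print(bot.hand_in())"
```

```text
the job is handed in; nothing more can be done
None
```

I pushed disc_a home into the fork, pressed the pedal to its stop, let it back up, and handed the job in at about 21.7 s. The hand-in gives no verdict.

- **Choosing the disc:** two discs are 42 mm across. Close wrist views showed the nearer one to be 36 mm tall (disc_d) and the farther one 26 mm (disc_a), so I used the farther one.
- **Pushing:** the disc slid ahead of the two fingertips, past the marker and disc_d, and stopped hard within 1 mm of the predicted home position. I nudged it home with about 16 N.
- **Pedal:** pressed to its stop with the pad about 30 mm down, at up to 34 N, and held for about 0.5 s. The disc's hole was then within 1 px of where it should be for home.
- **After release:** the pad was back at its starting pixels and the arm was clear of everything. Discs b, c and d, the loupe and the clip had not moved in the scene picture.
- **Weaker checks:**
  - The marker's image match was poor (0.66), perhaps because of the arm's shadow. It showed no shift, and the network placed the marker within about 8 mm of its first position.
  - The scene camera gave a rough place for the disc at the end, since the bar partly hides it. I relied on the wrist views instead.

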